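Lever open the stuck jar lid and put the blade away

ROBOT

A 6-joint arm with a two-finger parallel gripper is mounted at the origin on the work surface. World frame = base frame: x ahead of the robot, y to its left, z up, the work surface at z = 0. Lengths are in m, angles in rad, forces in N, time in s.
With the tool pointing down it reaches from about 0.425 to 0.925 m from the base axis. Payload 12.5 kg.
Tool frame: the origin (TCP) lies midway between the tips of the shut fingers; the grasp point (between the pads) lies 19 mm behind it; z points along the fingers, y is the line along which they close (so a half turn about z gives the same grasp; the last joint's range is limited). The gripper opens to 85 mm and grips with 20 to 120 N. Pads are 22 mm wide; open, the fingers measure 114 mm over their backs; the gripper's body (76 mm by 85 mm) begins 54 mm behind the grasp point. The pads swing forward as they close: fully open they stand 13 mm farther back than shut.
Start: joints at [1.109, 0.491, 1.559, -0, 1.092, -0.106], TCP at [0.218, 0.586, 0.196] pointing down, gripper open.
Joint ranges: [-3.1, 3.1], [-0.84, 2.19], [0.05, 2.79], [-1.13, 4.28], [0.06, 2.93], [-2.69, 2.69]. Speed limits (rad/s): [2.22, 2.22, 2.79, 3.14, 3.14, 3.14].

INTERFACE

Orientations are given as a 3x3 rotation matrix whose columns are the frame's x, y, z axes.
In Python, from workcell import readout, optics, hand_in gives the robot as it stands.
- The arm moves only by the tool servo_tool, never from a script. Its argument "targets" is one flat list of numbers, 5 for each row, row after row: the opening, from 0 (shut) to 1 (fully open), then the shift along the world's x, y, z as a fraction of full scale, then the turn about the world's z as a fraction of full scale. In form: [gripper, x, y, z, yaw, gripper, x, y, z, yaw, ...]. A call has 1 to 5 rows; each row is the pose to reach, as a shift and turn from the pose commanded when the call began; what a row does not reach only later rows make up. Full scale, the value 1, is 0.3 m for a shift and 45 degrees for a turn. A row lasts 1/10 s, in which the tool goes at most 50 mm and 8.59 degrees, less where a joint would pass 70% of its speed; a pose out of reach is approached as far as the arm can. A call with a number of a shift or a turn outside -1 to 1 is refused whole. A call with a gripper value outside its range is refused whole. The fingers move at their own pace and stop on an object; "force" is the grip in N (left out, the last holds). Time passes only in rows, so rows that repeat a pose let the fingers close. It gives the time, the measured TCP pose, the force, the opening and the grip force at its end, in the units of the state.
- readout.state(): the state, without advancing time (a new reading comes with each control period).
- optics.capture(name): name is "side" or "top" or "wrist"; returns the picture (420x560x3 uint8, blue, green, red); there is no depth.
- optics.camera_params(name): a dict with "camera_matrix" (3x3 intrinsics, pixels), "rvec" (rotation vector, rad) and "tvec" (3), from world to camera coordinates, as OpenCV has them; the wrist camera has in their place "tool_from_camera" (4x4, takes a point from camera to tool coordinates, whose origin is the TCP and whose axes are the flange's). Camera axes: x right, y down, z forward; pixel columns grow to the right and rows downward; lengths in m; the calibration is good to about 2 mm. The wrist camera is an equidistant fisheye: a pixel r from the principal point sees the ray r / f radians off the axis. A picture is of the moment at which its call begins: read the wrist's pose just before it. camera_params takes no time and is no camera call.
- hand_in(): hands the job in; it is judged then, once.
The state is a dict: "time_s": time; "joints": joint angles; "joint_velocities": joint speeds; "tau": joint torques, N m; "tcp_pos": TCP position; "orientation": TCP orientation; "ft_force": force on the tool from outside, world axes, zero at the start; "wrist_torque": the same for the moment, N m; "grip_width": finger opening in m; "gripper_force": force on a finger pad.
Only numpy, scipy, OpenCV 4.12 (cv2) and the standard library are available. Lean on these libraries where they do the work, as an engineer would, in place of code of your own. Each camera call takes 0.05 s, during which the arm holds its last target. There are 200 camera calls.

TASK

The white hinged lid of the clip-top jar is stuck on its red gasket: take the flat-bladed tool, push its blade into the gap under the front of the lid and lever the lid up with the blade until it stands open by itself at 65 degrees or more. Keep the gripper off the lid. Then stand the tool in the blue utensil cup, handle down and blade up, with the cup upright, and leave the spice jar, tin, spoon, sieve and red spare ring where they are.

Things in the scene. Friction and masses are not known exactly. Their poses are not given: they have to be found in the camera images.
- pry_blade: flat prying tool, 230 mm long, 110 g, lying flat. Origin on its underside below the grip point, 115 mm from either end; x runs to the blade tip, z up. Handle 18 wide, 16 thick: blue from x = -90 to 25 mm, dark heavy steel butt from -115 to -90. Steel blade 22 wide, 2 thick, x = 25 to 115, 8 mm above the underside. Centre of mass about x = -43
- blade_tip (a point): middle of the blade's front edge, at (115, 0, 8) mm in the tool's frame
- handle_end (a point): middle of the butt face of the handle, at (-115, 0, 8) mm in the tool's frame
- jar: glass clip-top jar (100 mm across) fixed in a wooden cradle (132 mm). Origin: centre of its underside; x points from the front (prying side) to the hinge. Glass rim 110 mm across, top at z = 100; on it a red gasket 88 mm across, 8 high; on that the white lid, 114 mm across, 14 thick. So an open gap 8 mm high, 13 deep from the lid edge. The wire clasp is off and hangs below z = 90
- pry_gap (a point): middle of the gap's mouth on the jar's front: (-57, 0, 104) mm in the jar's frame, 4 mm above the rim and 4 mm below the shut lid
- jar_hinge (a point): the lid's hinge axis, along the jar's y: (60, 0, 108) mm in the jar's frame, level with the shut lid's underside
- lid_edge (a point): front edge of the lid's underside, 117 mm from the hinge axis; it moves with the lid
- jar_lid (a joint): the lid's opening angle in rad about the hinge: 0 shut, at the start 0 to 0.03, at most 1.9. The lid (0.2 kg) turns stiffly, about 4 N at its front edge, and stays at whatever angle it is left
- utensil_cup: blue ceramic utensil cup, empty, round, loose, 0.7 kg, 90 mm high, 86 mm across outside at the rim (78 mm inside) and 80 mm at the foot (72 mm inside), inner floor 6 mm above the underside. Origin at the centre of its underside, z up
- cup_rim (a point): centre of the cup's mouth, 90 mm above its underside
- spice_jar: bystander: small spice jar, 44 mm across, 70 mm high; origin at the centre of its underside
- spare_gasket: bystander: red ring lying flat, 92 mm across, 6 mm high; origin at the centre of its underside
- scoop: bystander: yellow spoon lying on the worktop along its x axis; origin under its middle
- salt_tin: bystander: tin, 60 mm across, 100 mm high; origin at the centre of its underside
- sieve: bystander: steel sieve, bowl 100 mm across and 42 mm high, its handle reaching 165 mm towards its -x; origin under the bowl
Not all that is in view belongs to the job. What is shaped like the pry_blade but green or yellow is not meant.

How it is judged:
On the way, in this order (a step that is already met when the one before it is completed fails the run):
1. the blade has prised the lid off its gasket: lid more than 0.15 rad open with the tool bearing on it (value of joint jar_lid above 0.15 rad and contact force between pry_blade and jar_lid above 0.3 N), for 0.05 s.
2. the lid stands more than 1.05 rad (60 degrees) open (value of joint jar_lid above 1.05 rad), for 0.2 s.
At the end, for the whole second after the job is handed in: The lid is over 1.05 rad (60 degrees) open; the tool stands in the cup, its handle end inside and under 30 mm above the cup's underside, blade up within 0.8 rad (45 degrees) of vertical (it may lean on the rim); the cup is upright within 0.1 rad; tool and cup are at rest (value of joint jar_lid above 1.05 rad and horizontal distance between handle_end and utensil_cup below 0.045 m and z of handle_end in the frame of utensil_cup between 0 and 0.03 m and angle between pry_blade's own x axis and vertical below 0.8 rad and angle between utensil_cup's own z axis and vertical below 0.1 rad and linear speed of each of pry_blade, utensil_cup below 0.02 m/s); the robot touches nothing.
It fails at once if the gripper or arm touches the lid (over 1 N) (contact force between any of the fingers, the arm and jar_lid above 1 N).
It fails at once if the cup is tipped by more than 0.4 rad (angle between utensil_cup's own z axis and vertical above 0.4 rad).
It fails at once if the spice jar, salt tin, spoon, sieve or spare ring is shifted by more than 40 mm (distance of any of spice_jar, spare_gasket, scoop, salt_tin, sieve from where it was at the start of the episode above 0.04 m).
It also fails if it takes over 61 s, if anything falls off the work surface, if the arm or the gripper's body presses on something with over 40 N, if the wrist force passes 120 N, or if a joint passes its speed limit or range.

## Working session

There is one attempt and no reset: what is moved stays moved. The work goes in short steps, Python scripts to look and compute and a tool call to move; the robot and the scene stay as the last step left them, time stands still between calls to the robot, and variables do not carry over. Pictures are saved under pics/ and viewed, at most 10 in all, crops included, and the job is handed in when it is done.

Besides the shell and the picture viewer there is one more tool, called as a command line: name --argument value ..., lists and objects as JSON in quotes. servo_tool: Moves the arm, as the interface text tells. Shift numbers are shares of 0.3 m and turn numbers shares of 45 degrees, none past 1 either way. Its arguments: {"type":"object","properties":{"targets":{"type":"array","items":{"type":"number"}},"force":{"type":"number"}},"required":["targets"]}

```bash
mkdir -p pics; ls
python3 - <<'E'
from workcell import readout, optics
import cv2, json
for n in ("top","side"):
    im=optics.capture(n); cv2.imwrite(f"pics/{n}0.png",cv2.resize(im,(784,588),interpolation=cv2.INTER_CUBIC)); cv2.imwrite(f"raw_{n}.png",im)
    print(n,optics.camera_params(n))
print(optics.camera_params("wrist")); print(readout.state())
E
```

```text
pics
top {'camera_matrix': array([[404.97227719,   0.        , 280.96671123],
       [  0.        , 404.97227719, 202.53656037],
       [  0.        ,   0.        ,   1.        ]]), 'rvec': array([ 2.15033299, -2.11303408,  0.18295812]), 'tvec': array([-0.07307901,  0.51082653,  1.25391617])}
side {'camera_matrix': array([[379.09196307,   0.        , 277.49958025],
       [  0.        , 379.09196307, 215.969062  ],
       [  0.        ,   0.        ,   1.        ]]), 'rvec': array([ 0.38634663, -2.81010653,  1.10660192]), 'tvec': array([0.45970875, 0.20908092, 1.22149463])}
{'camera_matrix': array([[325.1922621 ,   0.        , 276.70184024],
       [  0.        , 325.1922621 , 204.86661738],
       [  0.        ,   0.        ,   1.        ]]), 'tool_from_camera': array([[ 7.33012127e-04, -9.59879442e-01, -2.80412055e-01,
         7.10409674e-02],
       [ 9.99999647e-01,  5.88589481e-04,  5.99250010e-04,
         1.66937836e-04],
       [-4.10160179e-04, -2.80412395e-01,  9.59879534e-01,
        -1.78449734e-01],
       [ 0.00000000e+00,  0.00000000e+00,  0.00000000e+00,
         1.0
[... 156 characters left out ...]
]), 'joint_velocities': array([ 7.14580617e-04, -5.52958253e-04, -4.04021275e-04,  6.81657823e-05,
       -2.07663857e-04,  1.83259960e-03]), 'tau': array([ 1.62383560e-03, -6.19441152e+01, -2.62026519e+01, -1.52754319e-04,
        2.96583319e-03,  6.36300024e-05]), 'tcp_pos': array([0.2175856 , 0.58566152, 0.19551139]), 'orientation': array([[-9.37372118e-01,  3.48329347e-01, -4.21964758e-04],
       [ 3.48329590e-01,  9.37371723e-01, -8.66210609e-04],
       [ 9.38112561e-05, -9.58944485e-04, -9.99999536e-01]]), 'ft_force': array([ 0.39090303, -0.6735956 ,  0.51905852]), 'wrist_torque': array([-0.05871956,  0.05460973, -0.0485767 ]), 'gripper_force': 0.0, 'grip_width': 0.08547417853946065}
```

View pics/top0.png

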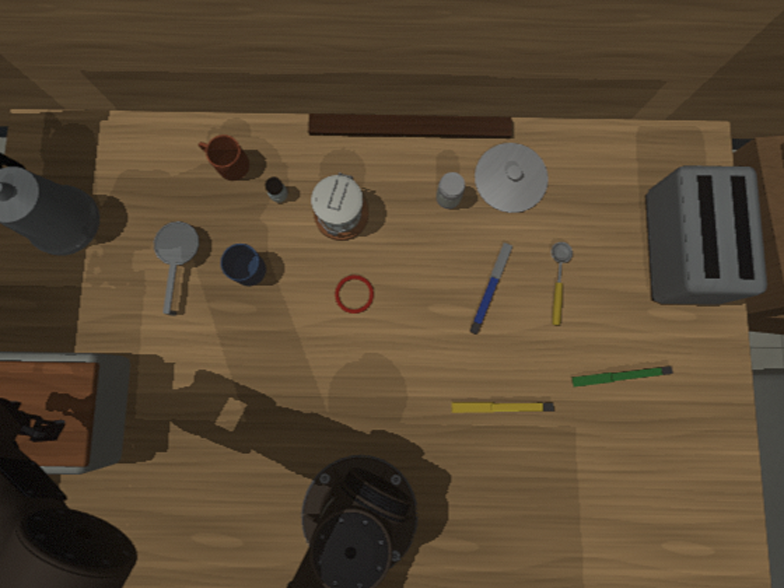

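View pics/side0.png

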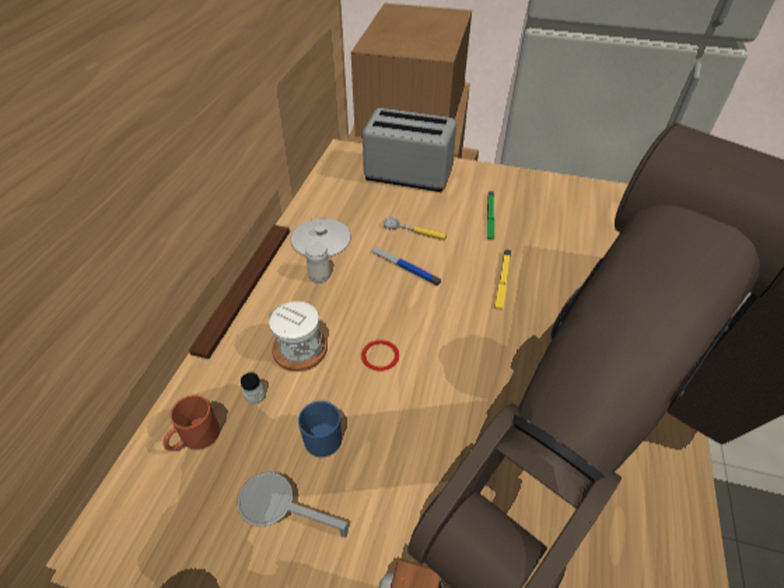

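Top view (784-px scale): blue tool runs from its tip near (507,244) to its butt near (475,331). The jar is at (340,200), the cup at (243,262), the red ring at (354,294), and the sieve, spice jar and tin are around them. Both views show the same layout. Next I'll triangulate the points.

```bash
cat > h.py <<'E'
import numpy as np, cv2
from workcell import readout, optics
def ray(n,px,st=None):
    p=optics.camera_params(n);K=p["camera_matrix"]
    v=np.array([(px[0]-K[0,2])/K[0,0],(px[1]-K[1,2])/K[1,1]])
    if n=="wrist":
        t=np.hypot(*v); d=np.array([*(v/t*np.sin(t) if t>0 else v),np.cos(t)])
        T=np.eye(4);T[:3,:3]=st["orientation"];T[:3,3]=st["tcp_pos"];T=T@p["tool_from_camera"]
        return T[:3,3],T[:3,:3]@d
    R=cv2.Rodrigues(p["rvec"])[0]; d=R.T@np.array([*v,1.])
    return -R.T@p["tvec"],d/np.linalg.norm(d)
def onz(r,z): return r[0]+r[1]*(z-r[0][2])/r[1][2]
def tri(*rs):
    A=0;b=0
    for o,d in rs:
        P=np.eye(3)-np.outer(d,d);A=A+P;b=b+P@o
    x=np.linalg.solve(A,b); return x,[round(1000*np.linalg.norm((np.eye(3)-np.outer(d,d))@(x-o)),1) for o,d in rs]
E
python3 - <<'E'
from h import *
np.set_printoptions(precision=4,suppress=True)
S=1/1.4
pts={'tip':((507,244),(374,250)),'butt':((475,331),(438,281)),'join':((494,281),(398,261)),'lidc':((337,199),(294,320)),'cuprim':((240,261),(320,414)),'ring':((354,294),(380,355)),'spice':((275,185),(250,381)),'tin':((452,184),(317,255))}
for k,(a,b) in pts.items():
    ra=ray("top",np.array(a)*S);rb=ray("side",np.array(b)*S);print(k,*tri(ra,rb))
E
```

```text
tip [ 0.6165 -0.3334  0.0075] [np.float64(2.3), np.float64(2.3)]
butt [ 0.4086 -0.2551  0.0104] [np.float64(1.0), np.float64(1.0)]
join [ 0.5303 -0.2999  0.0135] [np.float64(2.7), np.float64(2.7)]
lidc [0.6868 0.064  0.1139] [np.float64(1.4), np.float64(1.4)]
cuprim [0.5452 0.2736 0.1023] [np.float64(1.1), np.float64(1.1)]
ring [0.4916 0.0279 0.0052] [np.float64(0.6), np.float64(0.6)]
spice [0.7355 0.215  0.0612] [np.float64(1.4), np.float64(1.4)]
tin [ 0.7356 -0.1952  0.0794] [np.float64(4.3), np.float64(4.3)]
```

Run:
```python
import cv2,numpy as np
a=cv2.imread("raw_top.png")[115:180,210:280];b=cv2.imread("raw_side.png")[205:270,180:250]
f=lambda x:cv2.convertScaleAbs(cv2.resize(x,(399,370),interpolation=cv2.INTER_CUBIC),alpha=1.4)
cv2.imwrite("pics/jar.png",np.hstack([f(a),f(b)]))
```

```text
(no output)
```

View pics/jar.png

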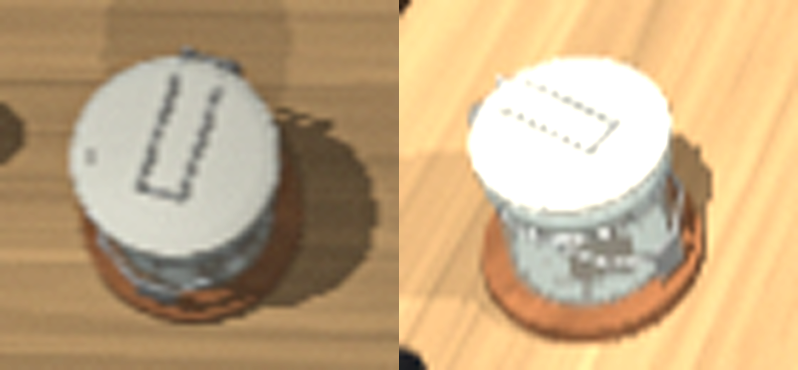

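The lid's hinge knuckles are at crop (187,52)–(237,70), on the far side. The clasp hangs at the front near (160,290). So the jar's x axis points away from the robot at roughly −20°, almost parallel to the tool and to the present gripper yaw. I'll move in front of the jar and measure it from there.

servo_tool --targets '[1,0.4,-0.667,0.3,0,1,0.4,-0.667,0.3,0,1,0.4,-0.667,0.3,0,1,0.4,-0.667,0.3,0,1,0.4,-0.667,0.3,0]'

```text
time_s: 0.6
tcp_pos: [0.3381, 0.3841, 0.2865]
orientation: [[-0.937, 0.348, -0.0], [0.348, 0.937, -0.0], [0.0, -0.0, -1.0]]
ft_force: [1.0, 1.0, 1.1]
grip_width: 0.0856
gripper_force: 0.0
```

servo_tool --targets '[1,0.4,-0.8,0,0,1,0.4,-0.8,0,0,1,0.4,-0.8,0,0,1,0.4,-0.8,0,0,1,0.4,-0.8,0,0]'

```text
time_s: 1.1
tcp_pos: [0.4499, 0.1603, 0.286]
orientation: [[-0.937, 0.348, 0.0], [0.348, 0.937, 0.0], [-0.0, 0.0, -1.0]]
ft_force: [0.5, 0.4, 1.2]
grip_width: 0.0855
gripper_force: 0.0
```

Run:
```python
from h import *
np.set_printoptions(precision=4,suppress=True)
a=lambda x,y:(210+x*70/399,115+y*65/370); b=lambda x,y:(180+(x-399)*70/399,205+y*65/370)
print("lid",tri(ray("top",a(175,155)),ray("side",b(570,135))))
for p in [(175,155),(142,188),(178,78),(182,195),(218,92),(187,52),(237,70)]: print(p,onz(ray("top",a(*p)),.122))
print("side",onz(ray("side",b(570,135)),.122))
s=readout.state();im=optics.capture("wrist");print(s["tcp_pos"],s["time_s"],s["orientation"][:,0])
np.save("s1.npy",s,allow_pickle=True);cv2.imwrite("pics/w1.png",cv2.resize(im,(784,588),interpolation=cv2.INTER_CUBIC))
```

```text
lid (array([0.6868, 0.0641, 0.1133]), [np.float64(1.3), np.float64(1.3)])
(175, 155) [0.6853 0.0634 0.122 ]
(142, 188) [0.6664 0.0805 0.122 ]
(178, 78) [0.7291 0.0632 0.122 ]
(182, 195) [0.6629 0.0588 0.122 ]
(218, 92) [0.7215 0.0412 0.122 ]
(187, 52) [0.7441 0.0588 0.122 ]
(237, 70) [0.7343 0.0312 0.122 ]
side [0.6813 0.071  0.122 ]
[0.4499 0.1603 0.286 ] 1.1 [-0.9374  0.3483 -0.    ]
```

View pics/w1.png

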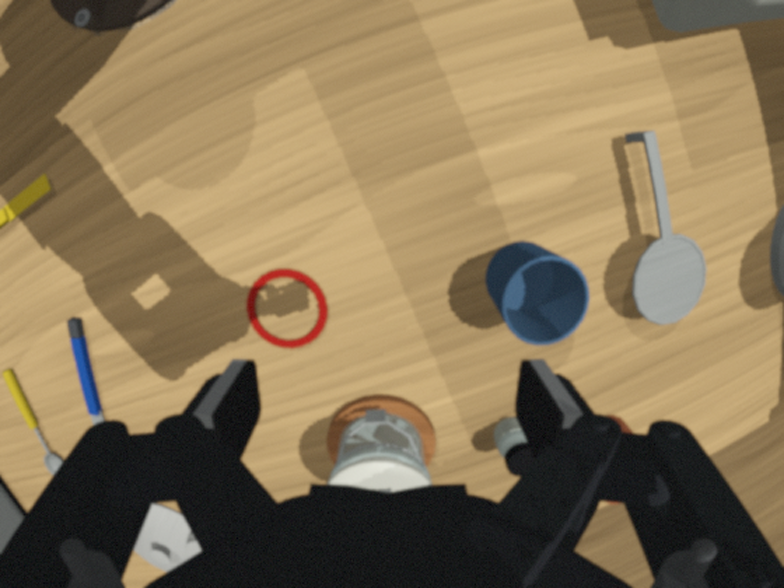

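The jar front faces straight toward the gripper (clasp near (380,430)), and the blue tool is at (85,370). Next I'll go over the tool.

servo_tool --targets '[1,0.12,-0.75,0,0,1,0.12,-0.75,0,0,1,0.12,-0.75,0,0,1,0.12,-0.75,0,0,1,0.12,-0.75,0,0]'

```text
time_s: 1.65
tcp_pos: [0.4855, -0.0658, 0.2858]
orientation: [[-0.937, 0.35, -0.0], [0.35, 0.937, -0.0], [0.0, -0.0, -1.0]]
ft_force: [0.9, 0.3, 0.3]
grip_width: 0.0853
gripper_force: 0.0
```

servo_tool --targets '[1,0.11,-0.775,-0.3,0,1,0.11,-0.775,-0.3,0,1,0.11,-0.775,-0.3,0,1,0.11,-0.775,-0.3,0,1,0.11,-0.775,-0.3,0]'

```text
time_s: 2.15
tcp_pos: [0.5181, -0.2958, 0.1955]
orientation: [[-0.937, 0.349, -0.0], [0.349, 0.937, 0.0], [0.0, 0.0, -1.0]]
ft_force: [0.3, 0.1, -0.4]
grip_width: 0.0856
gripper_force: 0.0
```

Run:
```python
from h import *
s=readout.state();im=optics.capture("wrist");print(s["tcp_pos"],s["time_s"],s["orientation"][:,0])
np.save("s2.npy",s,allow_pickle=True);cv2.imwrite("pics/w2.png",cv2.resize(im,(784,588),interpolation=cv2.INTER_CUBIC))
```

```text
[ 0.51811537 -0.29576647  0.19550815] 2.15 [-9.37284986e-01  3.48563765e-01  3.96861123e-04]
```

View pics/w2.png

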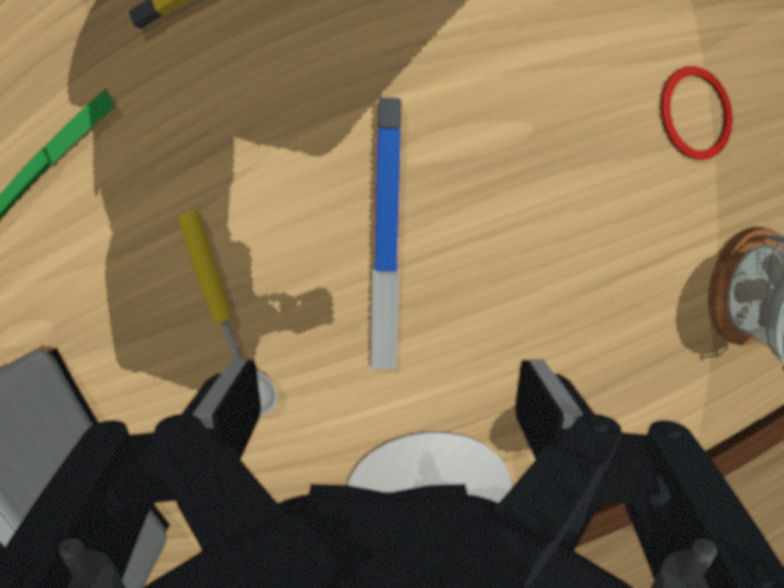

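Run:
```python
from h import *
np.set_printoptions(precision=4,suppress=True)
s=np.load("s2.npy",allow_pickle=True).item();S=1/1.4
w=lambda x,y,z:onz(ray("wrist",np.array((x,y))*S,s),z)
b,j,t=w(390,99,.014),w(385,270,.016),w(384,367,.010)
print(b,j,t,np.linalg.norm(b-t),np.degrees(np.arctan2(*(t-b)[[1,0]])),np.degrees(np.arctan2(*(j-b)[[1,0]])))
rt=lambda a,z:onz(ray("top",np.array(a)*S),z)
print("top",rt((507,243),.01),rt((475,331),.014),rt((494.5,281),.016))
u=np.array([.937,-.349]);n=np.array([.349,.937]);c=s["tcp_pos"][:2]
for p in [b,j,t,w(190,212,.01),w(228,320,.01),rt((562,252),.01),rt((557,325),.01)]: print((p[:2]-c)@u,(p[:2]-c)@n)
R=lambda p:ray("wrist",np.array(p)*S,s);T=lambda p:ray("top",np.array(p)*S)
print(tri(R((384,367)),T((507,243))),tri(R((385,270)),T((494.5,281))))
```

```text
[ 0.4087 -0.2526  0.014 ] [ 0.5356 -0.3039  0.016 ] [ 0.6197 -0.3362  0.01  ] 0.2270000719451343 -21.626834144103587 -22.015834063753875
top [ 0.6206 -0.3328  0.01  ] [ 0.4093 -0.2546  0.014 ] [ 0.5271 -0.3008  0.016 ]
-0.11755327724511334 0.0022973542560664243
0.01925328825773146 -0.0014934530147096513
0.10933582360484605 -0.0024482311746887265
-0.031147656345176963 -0.16810755617314532
0.06610253158649997 -0.14129753719134752
0.13597853452456266 -0.1277934435847732
-0.033124434759290666 -0.1722082803389175
(array([ 0.6226, -0.3359,  0.003 ]), [np.float64(1.6), np.float64(1.6)]) (array([ 0.5276, -0.2999,  0.034 ]), [np.float64(4.3), np.float64(4.3)])
```

servo_tool --targets '[0.6,0,-0.003,-0.16,-0.025,0.6,0,-0.003,-0.32,-0.025,0.6,0,-0.003,-0.48,-0.025,0.6,0,-0.003,-0.6,-0.025,0.6,0,-0.003,-0.64,-0.025]'

```text
time_s: 2.7
tcp_pos: [0.5167, -0.2936, 0.0009]
orientation: [[-0.93, 0.367, -0.005], [0.367, 0.93, 0.003], [0.006, 0.002, -1.0]]
ft_force: [-0.4, -0.5, -0.2]
grip_width: 0.0513
gripper_force: 0.0
```

servo_tool --targets '[0,0,0,0,0,0,0,0,0,0,0,0,0,0,0,0,0,0,0,0,0,0,0,0,0]' --force 110

```text
time_s: 3.2
tcp_pos: [0.5187, -0.2951, 0.0057]
orientation: [[-0.93, 0.367, 0.001], [0.367, 0.93, -0.001], [-0.002, -0.0, -1.0]]
ft_force: [-0.1, -0.9, 0.1]
grip_width: -0.0002
gripper_force: 0.0
```

Run:
```python
from h import *
s=readout.state();im=optics.capture("wrist");im2=optics.capture("top");print(s["tcp_pos"],s["time_s"],s["grip_width"],s["gripper_force"])
f=lambda x:cv2.resize(x,(399,420),interpolation=cv2.INTER_CUBIC)
cv2.imwrite("pics/w3.png",np.hstack([f(im[100:400,140:425]),f(im2[150:260,300:405])]))
```

```text
[ 0.5186707  -0.29506383  0.00566057] 3.2 -0.00016453629694609438 0.0
```

View pics/w3.png

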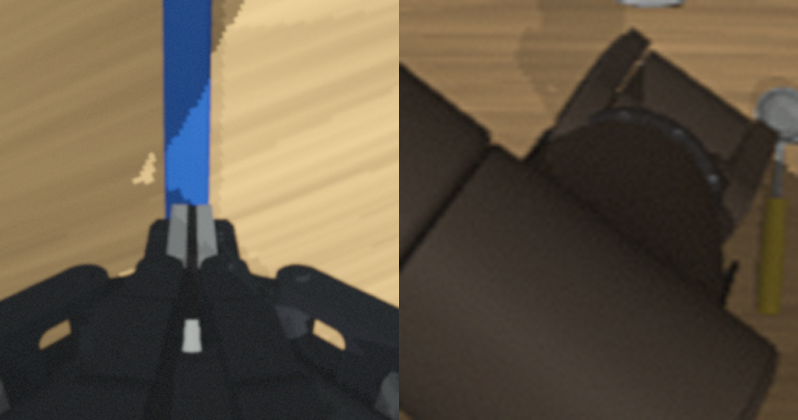

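The fingers shut over the tool without gripping it; the blue handle runs from crop (185,0) to beneath the fingertips at (190,205). I'll lift, open, and re-measure the tool by colour.

servo_tool --targets '[0,0,0,0.15,0,0,0,0,0.3,0,1,0,0,0.45,0,1,0,0,0.633,0,1,0,0,0.633,0]'

```text
time_s: 3.8
tcp_pos: [0.52, -0.296, 0.2008]
orientation: [[-0.93, 0.367, 0.008], [0.367, 0.93, -0.006], [-0.009, -0.002, -1.0]]
ft_force: [0.4, 0.4, 0.2]
grip_width: 0.0429
gripper_force: 0.0
```

servo_tool --targets '[1,0,0,0,0,1,0,0,0,0]'

```text
time_s: 4.0
tcp_pos: [0.5177, -0.2944, 0.1932]
orientation: [[-0.93, 0.367, -0.001], [0.367, 0.93, 0.001], [0.002, 0.001, -1.0]]
ft_force: [-0.3, 0.3, -0.9]
grip_width: 0.0723
gripper_force: 0.0
```

```bash
cat >> h.py <<'E'
def blue(im):
    h=cv2.cvtColor(im,cv2.COLOR_BGR2HSV); m=cv2.inRange(h,(105,150,60),(130,255,255))
    out=[]
    n,l,st,c=cv2.connectedComponentsWithStats(m)
    for i in range(1,n):
        if st[i,4]>40:
            r=cv2.minAreaRect(np.argwhere(l==i)[:,::-1].astype(np.float32)); B=cv2.boxPoints(r)
            if np.linalg.norm(B[0]-B[1])<np.linalg.norm(B[1]-B[2]): e=((B[0]+B[1])/2,(B[2]+B[3])/2)
            else: e=((B[1]+B[2])/2,(B[0]+B[3])/2)
            out.append((st[i,4],e[0],e[1],min(r[1])))
    return out
E
python3 - <<'E'
from h import *
np.set_printoptions(precision=4,suppress=True)
s=readout.state();im=optics.capture("wrist");print(s["tcp_pos"],s["time_s"],s["grip_width"],s["orientation"][:2,0])
cv2.imwrite("w4.png",im);np.save("s4.npy",s,allow_pickle=True)
for q in blue(im):
    print(q)
    for p in q[1:3]: print(onz(ray("wrist",p,s),.016))
im0=cv2.imread("pics/w2.png")
print(blue(cv2.resize(im0,(560,420),interpolation=cv2.INTER_AREA)))
cv2.imwrite("pics/w4.png",np.hstack([cv2.resize(im,(399,300)),cv2.resize(im0,(399,300))]))
E
```

```text
[ 0.5177 -0.2944  0.1932] 4.0 0.07234390866408279 [-0.9303  0.3667]
(np.int32(1414), array([275.,  93.], dtype=float32), array([275., 193.], dtype=float32), 14.0)
[ 0.431  -0.2618  0.016 ]
[ 0.5345 -0.3026  0.016 ]
[(np.int32(1406), array([277.2964,  91.8981], dtype=float32), array([275.5071, 192.0983], dtype=float32), 14.158454895019531)]
```

View pics/w4.png

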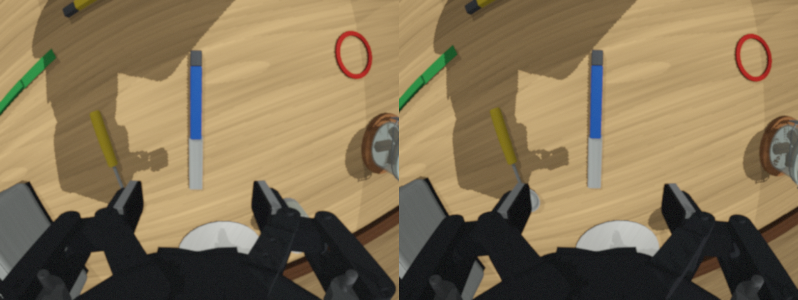

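The tool hasn't moved (blue section at (195,80)–(195,138) in both halves). So the fingers closed above it, and the tips sit higher than the stated TCP. I'll go lower in small steps, watching the force.

servo_tool --targets '[0.5,0,0,-0.2,0,0.5,0,0,-0.4,0,0.5,0,0,-0.55,0,0.5,0,0,-0.63,0,0.5,0,0,-0.63,0]'

```text
time_s: 4.55
tcp_pos: [0.5152, -0.2927, -0.0006]
orientation: [[-0.93, 0.367, -0.009], [0.367, 0.93, 0.007], [0.011, 0.003, -1.0]]
ft_force: [-0.7, -0.1, 0.0]
grip_width: 0.0428
gripper_force: 0.0
```

servo_tool --targets '[0.5,0,0,0,0,0.5,0,0,0,0,0.5,0,0,-0.01,0,0.5,0,0,-0.01,0,0.5,0,0,-0.01,0]'

```text
time_s: 5.05
tcp_pos: [0.5185, -0.295, 0.0033]
orientation: [[-0.93, 0.367, 0.001], [0.367, 0.93, -0.001], [-0.001, -0.0, -1.0]]
ft_force: [0.6, -0.3, -0.1]
grip_width: 0.0429
gripper_force: 0.0
```

servo_tool --targets '[0.5,0,0,-0.01,0,0.5,0,0,-0.01,0,0.5,0,0,-0.02,0,0.5,0,0,-0.02,0,0.5,0,0,-0.02,0]'

```text
time_s: 5.55
tcp_pos: [0.5182, -0.2947, -0.0038]
orientation: [[-0.93, 0.367, -0.0], [0.367, 0.93, 0.0], [0.0, 0.0, -1.0]]
ft_force: [-0.2, -0.4, 0.6]
grip_width: 0.0428
gripper_force: 0.0
```

servo_tool --targets '[0.15,0,0,0,0,0.15,0,0,0,0,0.15,0,0,0,0,0.15,0,0,0,0,0.15,0,0,0,0]'

```text
time_s: 6.05
tcp_pos: [0.5183, -0.2948, -0.0036]
orientation: [[-0.93, 0.367, 0.0], [0.367, 0.93, 0.0], [-0.0, 0.0, -1.0]]
ft_force: [0.1, -1.0, 0.0]
grip_width: 0.0128
gripper_force: 0.0
```

Run:
```python
from h import *
im=optics.capture("wrist");im2=optics.capture("side")
cv2.imwrite("w5.png",im);cv2.imwrite("s5.png",im2)
f=lambda x:cv2.resize(x,(399,560),interpolation=cv2.INTER_CUBIC)
cv2.imwrite("pics/w5.png",np.hstack([f(im[180:320,230:330]),f(im2[130:240,240:320])]))
```

```text
(no output)
```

View pics/w5.png

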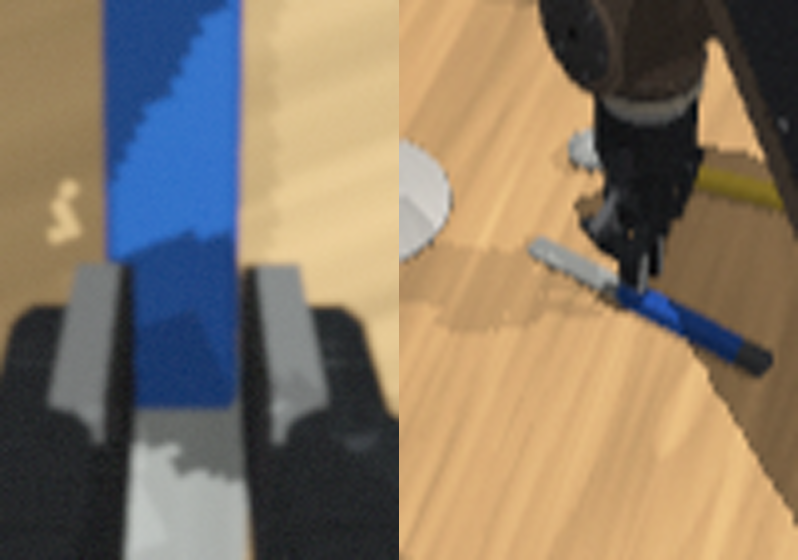

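Run:
```python
from h import *
np.set_printoptions(precision=4,suppress=True)
s=readout.state();print(s["tcp_pos"],s["grip_width"],s["joints"])
p=s["tcp_pos"]
up=(p,np.array([0,0,1.]))
print("fingertip vs tcp axis",tri(ray("side",(240+(640-399)*80/399,130+285*110/560)),up))
# wrist: pads tip near corners (crop 130,265),(245,265)
for c in [(130,265),(245,265),(105,440),(275,440),(75,265),(300,265)]:
    r=ray("wrist",(230+c[0]*100/399,180+c[1]*140/560),s)
    R=s["orientation"];o=R.T@(r[0]-p);d=R.T@r[1]
    print(c,"tool coords at tool z=0,-.02,-.04:",*[np.round(o+d*((z-o[2])/d[2]),4) for z in (0,-.02,-.04)])
```

```text
[ 0.5183 -0.2948 -0.0036] 0.012787732118949584 [-0.6279  0.7083  1.7934  0.0001  0.6399 -1.8235]
fingertip vs tcp axis (array([ 0.5169, -0.2951,  0.0244]), [np.float64(1.4), np.float64(1.4)])
(130, 265) tool coords at tool z=0,-.02,-.04: [-0.0068 -0.0081  0.    ] [ 0.0019 -0.0072 -0.02  ] [ 0.0106 -0.0063 -0.04  ]
(245, 265) tool coords at tool z=0,-.02,-.04: [-0.0068  0.0091  0.    ] [ 0.0019  0.0081 -0.02  ] [ 0.0106  0.0071 -0.04  ]
(105, 440) tool coords at tool z=0,-.02,-.04: [-0.0375 -0.0126  0.    ] [-0.0253 -0.0112 -0.02  ] [-0.0132 -0.0098 -0.04  ]
(275, 440) tool coords at tool z=0,-.02,-.04: [-0.0375  0.0145  0.    ] [-0.0253  0.0129 -0.02  ] [-0.0132  0.0113 -0.04  ]
(75, 265) tool coords at tool z=0,-.02,-.04: [-0.0069 -0.0164  0.    ] [ 0.0018 -0.0145 -0.02  ] [ 0.0106 -0.0127 -0.04  ]
(300, 265) tool coords at tool z=0,-.02,-.04: [-0.0069  0.0174  0.    ] [ 0.0018  0.0154 -0.02  ] [ 0.0106  0.0135 -0.04  ]
```

The wrist view shows the pads straddling the handle but above it: a 12.8 mm gap spans the 18 mm handle, at crop (130–245, 265). Both cameras put the real fingertips roughly 30–40 mm behind the reported TCP. So I'll go lower, gently.

servo_tool --targets '[0.5,0,0,0,0,0.5,0,0,0,0,0.5,0,0,-0.02,0,0.5,0,0,-0.04,0,0.5,0,0,-0.04,0]'

```text
time_s: 6.65
tcp_pos: [0.5178, -0.2945, -0.0167]
orientation: [[-0.93, 0.367, -0.001], [0.367, 0.93, 0.001], [0.002, 0.0, -1.0]]
ft_force: [-0.3, 0.0, -0.0]
grip_width: 0.0429
gripper_force: 0.0
```

servo_tool --targets '[0,0,0,0,0,0,0,0,0,0,0,0,0,0,0,0,0,0,0,0,0,0,0,0,0]'

```text
time_s: 7.15
tcp_pos: [0.5183, -0.2948, -0.0154]
orientation: [[-0.93, 0.367, 0.0], [0.367, 0.93, -0.0], [-0.0, 0.0, -1.0]]
ft_force: [0.1, -0.6, 0.7]
grip_width: 0.0004
gripper_force: 0.0
```

servo_tool --targets '[0,0,0,-0.005,0,0,0,0,-0.01,0,0,0,0,-0.01,0]'

```text
time_s: 7.45
tcp_pos: [0.5181, -0.2947, -0.0189]
orientation: [[-0.93, 0.367, -0.0], [0.367, 0.93, 0.0], [0.0, 0.0, -1.0]]
ft_force: [0.3, 1.0, 0.1]
grip_width: 0.0002
gripper_force: 0.0
```

servo_tool --targets '[0,0,0,-0.005,0,0,0,0,-0.01,0,0,0,0,-0.01,0]'

```text
time_s: 7.75
tcp_pos: [0.5184, -0.2948, -0.0194]
orientation: [[-0.93, 0.366, 0.001], [0.366, 0.93, -0.001], [-0.001, -0.0, -1.0]]
ft_force: [-7.5, 4.9, 28.2]
grip_width: -0.0002
gripper_force: 13.7
```

Contact on the handle top (z = 16 mm) comes at TCP z = −0.0195. So the real tips are 35.5 mm behind the reported TCP. I'll back off, open, go down to TCP −0.034 and grasp.

servo_tool --targets '[0,0,0,0.03,0,0.5,0,0,0.03,0,0.5,0,0,0.03,0,0.5,0,0,0.03,0,0.5,0,0,0.03,0]'

```text
time_s: 8.25
tcp_pos: [0.5181, -0.2947, -0.0131]
orientation: [[-0.93, 0.367, -0.001], [0.367, 0.93, 0.001], [0.001, 0.0, -1.0]]
ft_force: [0.1, 0.3, 0.3]
grip_width: 0.0431
gripper_force: 0.0
```

servo_tool --targets '[0.4,0,0,-0.03,0,0.4,0,0,-0.05,0,0.4,0,0,-0.062,0,0.4,0,0,-0.068,0,0.4,0,0,-0.068,0]'

```text
time_s: 8.75
tcp_pos: [0.5181, -0.2947, -0.0334]
orientation: [[-0.93, 0.367, -0.0], [0.367, 0.93, 0.0], [0.001, 0.0, -1.0]]
ft_force: [-0.7, 0.4, -0.7]
grip_width: 0.034
gripper_force: 0.0
```

servo_tool --targets '[0,0,0,0,0,0,0,0,0,0,0,0,0,0,0,0,0,0,0,0]' --force 110

```text
time_s: 9.15
tcp_pos: [0.5185, -0.2949, -0.0324]
orientation: [[-0.93, 0.367, 0.001], [0.367, 0.93, -0.0], [-0.001, -0.0, -1.0]]
ft_force: [-0.3, -0.9, 6.0]
grip_width: 0.0147
gripper_force: 108.1
```

servo_tool --targets '[0,0,0,0.1,0,0,0,0,0.25,0,0,0,0,0.4,0,0,0,0,0.5,0,0,0,0,0.5,0]'

```text
time_s: 9.65
tcp_pos: [0.5198, -0.2958, 0.1213]
orientation: [[-0.93, 0.367, 0.006], [0.367, 0.93, -0.004], [-0.007, -0.002, -1.0]]
ft_force: [0.6, -0.3, -1.7]
grip_width: 0.015
gripper_force: 107.9
```

Run:
```python
from h import *
np.set_printoptions(precision=4,suppress=True)
for n in("top","side"):
    im=cv2.imread(f"raw_{n}.png");h=cv2.cvtColor(im,cv2.COLOR_BGR2HSV)
    m=cv2.inRange(h,(0,0,125 if n=="top" else 190),(180,60 if n=="top" else 45,255))
    M=np.zeros_like(m)
    if n=="top":M[115:165,218:265]=m[115:165,218:265]
    else:M[208:248,185:235]=m[208:248,185:235]
    M=cv2.morphologyEx(M,cv2.MORPH_CLOSE,np.ones((7,7)));k,l,st,c=cv2.connectedComponentsWithStats(M);i=1+np.argmax(st[1:,4])
    cs,_=cv2.findContours((l==i).astype(np.uint8),0,1);P=cs[0][:,0].astype(float)
    W=np.array([onz(ray(n,p),.122)[:2] for p in P])
    (cx,cy),r=cv2.minEnclosingCircle(W.astype(np.float32));print(n,st[i],cx,cy,r,W.min(0),W.max(0))
    # far half fit
s=readout.state();im=optics.capture("wrist");cv2.imwrite("w6.png",im)
print(s["tcp_pos"],s["grip_width"],s["ft_force"])
for q in blue(im):
    print(q[3]); 
    for p in q[1:3]: print(onz(ray("wrist",p,s),s["tcp_pos"][2]+.0324+.016))
```

```text
top [222 125  36  35 970] 0.6860228180885315 0.06650231033563614 0.05553866922855377 [0.6316 0.0127] [0.7411 0.1214]
side [192 216  36  26 718] 0.6847540140151978 0.06718435138463974 0.056281108409166336 [0.6303 0.0132] [0.7392 0.1229]
[ 0.5198 -0.2958  0.1213] 0.014964351485678028 [ 0.6395 -0.2692 -1.7416]
41.874305725097656
[ 0.4318 -0.262   0.1697]
[ 0.5381 -0.3014  0.1697]
```

servo_tool --targets '[0,-0.233,0.667,0,0,0,-0.233,0.667,0,0,0,-0.233,0.667,0,0,0,-0.233,0.667,0,0,0,-0.233,0.667,0,0]'

```text
time_s: 10.2
tcp_pos: [0.4452, -0.0909, 0.1157]
orientation: [[-0.931, 0.365, -0.004], [0.365, 0.931, 0.002], [0.005, 0.0, -1.0]]
ft_force: [0.3, 0.3, -2.1]
grip_width: 0.0149
gripper_force: 108.0
```

servo_tool --targets '[0,0,0.772,0,0,0,0,0.772,0,0,0,0,0.772,0,0,0,0,0.772,0,0,0,0,0.772,0,0]'

```text
time_s: 10.7
tcp_pos: [0.4477, 0.1394, 0.1159]
orientation: [[-0.931, 0.365, -0.002], [0.365, 0.931, -0.0], [0.001, -0.001, -1.0]]
ft_force: [-0.1, -0.8, -0.5]
grip_width: 0.0154
gripper_force: 108.1
```

servo_tool --targets '[0,0.14,0,-0.1,0,0,0.14,0,-0.183,0,0,0.14,0,-0.183,0,0,0.14,0,-0.183,0,0,0.14,0,-0.183,0]'

```text
time_s: 11.2
tcp_pos: [0.4902, 0.1367, 0.0628]
orientation: [[-0.93, 0.367, 0.0], [0.367, 0.93, 0.0], [-0.0, 0.0, -1.0]]
ft_force: [0.4, 0.3, -1.8]
grip_width: 0.0146
gripper_force: 108.0
```

Run:
```python
from h import *
np.set_printoptions(precision=4,suppress=True)
s=readout.state();im=optics.capture("wrist");im2=optics.capture("side");np.save("s7.npy",s,allow_pickle=True);cv2.imwrite("w7.png",im)
print(s["tcp_pos"],s["grip_width"],s["ft_force"],s["orientation"][:2,0],s["time_s"])
f=lambda x:cv2.resize(x,(399,560),interpolation=cv2.INTER_CUBIC)
cv2.imwrite("pics/w7.png",np.hstack([f(im[200:380,210:338]),f(im2[205:290,180:241])]))
```

```text
[0.4902 0.1367 0.0628] 0.01463642705067734 [ 0.4161  0.3356 -1.786 ] [-0.9302  0.3671] 11.2
```

View pics/w7.png

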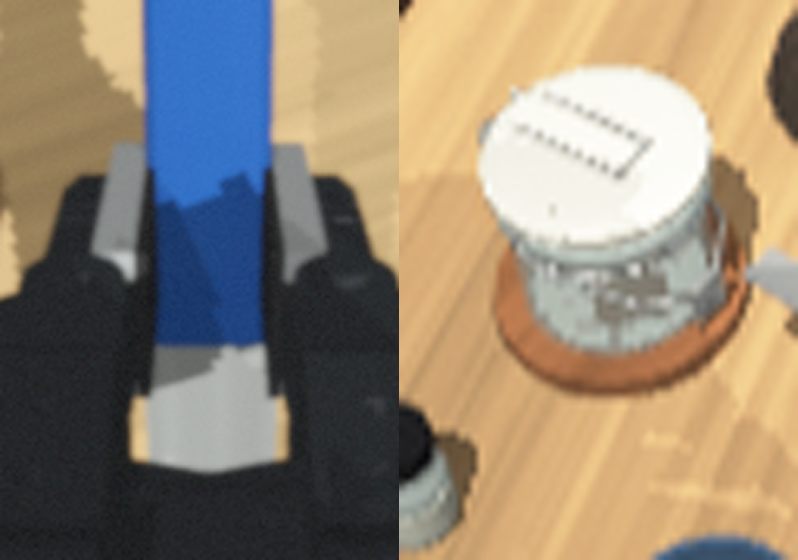

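The wrist view shows the tool held straight between the pads. The side crop shows the blade's front corner at (745,270), just off the jar front. Checking the predicted blade height against that pixel.

Run:
```python
from h import *
np.set_printoptions(precision=4,suppress=True)
p=optics.camera_params("side")
pr=lambda X:cv2.projectPoints(np.array([X]),p["rvec"],p["tvec"],p["camera_matrix"],None)[0].ravel()
T=np.array([.4902,.1367,.0628]);u=np.array([.937,-.35,0]);n=np.array([.35,.937,0])
g=lambda q:((q[0]-180)*399/61+399,(q[1]-205)*560/85)
for z in(.085,.095,.1042,.115):
  for e in(-.011,.011):
    X=T+u*.109+n*e;X[2]=z;print(z,e,g(pr(X)))
c=np.array([.6855,.0668,0])
for z in(.1,.108,.122):
    X=c-u*.057;X[2]=z;print("lid front",z,g(pr(X)))
```

```text
0.085 -0.011 (np.float64(768.6686655258097), np.float64(271.71213088793627))
0.085 0.011 (np.float64(739.0764266029471), np.float64(300.8682068577069))
0.095 -0.011 (np.float64(767.0923535513484), np.float64(258.75009328760774))
0.095 0.011 (np.float64(737.3018082027113), np.float64(287.95318686216837))
0.1042 -0.011 (np.float64(765.6250812616003), np.float64(246.68469069106214))
0.1042 0.011 (np.float64(735.6497496255088), np.float64(275.9301121800105))
0.115 -0.011 (np.float64(763.8813770737316), np.float64(232.34618434638838))
0.115 0.011 (np.float64(733.686198032871), np.float64(261.6401059015812))
lid front 0.1 (np.float64(682.7460796908636), np.float64(230.77509245496523))
lid front 0.108 (np.float64(681.0652253368646), np.float64(220.20034080231602))
lid front 0.122 (np.float64(678.0839303711891), np.float64(201.44413281183506))
```

Prediction matches: the tip edge is at z ≈ 0.104, in line with the gap. Inserting.

servo_tool --targets '[0,0.07,-0.026,0,0,0,0.11,-0.041,0,0,0,0.13,-0.0485,0,0,0,0.14,-0.052,0,0,0,0.145,-0.054,0,0]'

```text
time_s: 11.8
tcp_pos: [0.5336, 0.1206, 0.0621]
orientation: [[-0.93, 0.367, -0.0], [0.367, 0.93, 0.0], [0.0, -0.0, -1.0]]
ft_force: [0.6, 0.7, -1.8]
grip_width: 0.015
gripper_force: 108.1
```

servo_tool --targets '[0,0.005,-0.002,0,0,0,0.01,-0.004,0,0,0,0.016,-0.006,0,0,0,0.016,-0.006,0,0]'

```text
time_s: 12.2
tcp_pos: [0.5388, 0.1189, 0.0621]
orientation: [[-0.93, 0.367, 0.0], [0.367, 0.93, 0.0], [-0.0, 0.0, -1.0]]
ft_force: [0.1, 0.3, -0.5]
grip_width: 0.0149
gripper_force: 108.1
```

servo_tool --targets '[0,0,0,0.01,0,0,0,0,0.02,0,0,0,0,0.025,0,0,0,0,0.03,0,0,0,0,0.03,0]'

```text
time_s: 12.7
tcp_pos: [0.5386, 0.1189, 0.0712]
orientation: [[-0.93, 0.367, -0.0], [0.367, 0.93, 0.0], [0.0, 0.0, -1.0]]
ft_force: [1.1, 0.1, -3.2]
grip_width: 0.0148
gripper_force: 107.8
```

servo_tool --targets '[0,0,0,0.015,0,0,0.003,-0.001,0.03,0,0,0.006,-0.002,0.05,0,0,0.008,-0.003,0.07,0,0,0.01,-0.004,0.08,0]'

```text
time_s: 13.2
tcp_pos: [0.542, 0.1177, 0.096]
orientation: [[-0.93, 0.367, 0.001], [0.367, 0.93, 0.0], [-0.001, 0.001, -1.0]]
ft_force: [-1.9, 0.3, -3.9]
grip_width: 0.0147
gripper_force: 107.8
```

Run:
```python
from h import *
s=readout.state();print(s["ft_force"],s["wrist_torque"],s["tcp_pos"])
im=optics.capture("side");im2=optics.capture("top");cv2.imwrite("s8.png",im)
f=lambda x:cv2.resize(x,(399,560),interpolation=cv2.INTER_CUBIC)
cv2.imwrite("pics/w8.png",np.hstack([f(im[190:275,180:241]),f(im2[100:185,210:271])]))
a=cv2.imread("raw_side.png")[200:260,180:240].astype(int);d=abs(im[200:260,180:240].astype(int)-a).sum(2)
print((d>60).sum()); print("\n".join("".join("#" if v>60 else "." for v in r[::2]) for r in d[::3]))
```

```text
[-1.85458657  0.34015675 -3.85472504] [0.14528531 0.3410012  0.02640367] [0.54198253 0.11773854 0.09597897]
3167
...###########################
..#################.##########
.###################.#########
##############################
########################.#####
#########################.####
###########.#..###############
#########.######.#.###########
##########.....#######.#######
#######....###..#####..##.####
#######.......####..######.###
########..........############
#########.....#######.########
#########.##############.#.###
###############.#########.####
##############################
#########################.#.##
###################..#####.##.
##############################
#########..###################
```

servo_tool --targets '[0,0.02,-0.007,0.049,0,0,0.046,-0.017,0.099,0,0,0.076,-0.028,0.139,0,0,0.101,-0.037,0.165,0,0,0.101,-0.037,0.165,0]'

```text
time_s: 13.8
tcp_pos: [0.5732, 0.1064, 0.1454]
orientation: [[-0.93, 0.367, 0.003], [0.367, 0.93, 0.0], [-0.002, 0.001, -1.0]]
ft_force: [0.5, -0.4, -0.8]
grip_width: 0.0149
gripper_force: 108.0
```

```bash
cat >> h.py <<'E'
def lid(n):
    im=optics.capture(n);h=cv2.cvtColor(im,cv2.COLOR_BGR2HSV)
    m=cv2.inRange(h,(0,0,125 if n=="top" else 185),(180,60,255));M=np.zeros_like(m)
    b=(90,170,200,275) if n=="top" else (170,250,170,235)
    M[b[0]:b[1],b[2]:b[3]]=m[b[0]:b[1],b[2]:b[3]]
    print(n,"\n".join("".join("#" if v else "." for v in r[b[2]:b[3]:2]) for r in M[b[0]:b[1]:4]))
E
python3 - <<'E'
from h import *
s=readout.state();print(s["ft_force"],s["wrist_torque"],s["tcp_pos"])
lid("top");lid("side")
E
```

```text
[ 0.4792729  -0.4209787  -0.84435531] [-0.01611268 -0.01021407  0.01516032] [0.57321868 0.1063597  0.14543604]
top ......................................
......................................
......................................
......................................
......................................
......................................
......................................
......................................
......................................
......................................
......................................
..................####................
..................#########...........
............................#.........
.........................#............
...........................#..........
..........................#...........
...................#..###.............
......................................
......................................
side .................................
.................................
.................................
.................................
.................................
.................................
.................................
.................................
.................................
....................####.........
..................####...........
................#####.#..........
..............####.......#.......
...........#####.................
..........####...####............
............##.###..........#....
............##.............#.....
.............##..........##......
...............###.#.####..#.....
...................#......##.....
```

Run:
```python
from h import *
im=optics.capture("side");im2=optics.capture("top")
f=lambda x:cv2.resize(x,(399,520),interpolation=cv2.INTER_CUBIC)
cv2.imwrite("pics/w9.png",np.hstack([f(im[150:280,165:265]),f(im2[80:184,195:275])]))
```

```text
(no output)
```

View pics/w9.png

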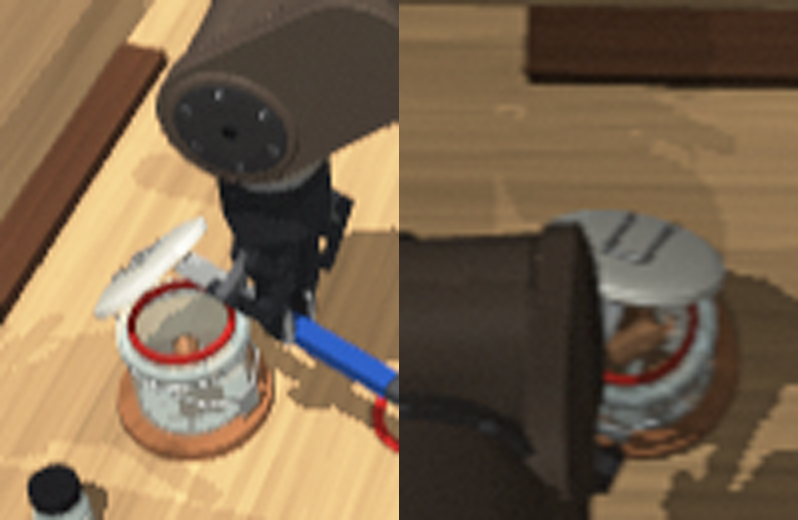

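The lid is already about 50° open (side crop: lid from (100,310) to (205,225), blade tip beneath it near (185,265)), with the gripper well clear. Pushing on over the arc.

servo_tool --targets '[0,0.04,-0.015,0.035,0,0,0.0875,-0.032,0.06,0,0,0.131,-0.049,0.077,0,0,0.156,-0.058,0.08,0,0,0.165,-0.061,0.08,0]'

```text
time_s: 14.5
tcp_pos: [0.6215, 0.0882, 0.1681]
orientation: [[-0.93, 0.367, -0.001], [0.367, 0.93, 0.0], [0.001, -0.0, -1.0]]
ft_force: [-2.2, 1.0, -0.5]
grip_width: 0.0151
gripper_force: 108.2
```

servo_tool --targets '[0,0,0,0,0,0,0,0,0,0,0,-0.1,0.037,0,0,0,-0.2,0.075,0,0,0,-0.4,0.15,0,0]'

```text
time_s: 15.0
tcp_pos: [0.5143, 0.1283, 0.1683]
orientation: [[-0.93, 0.368, 0.001], [0.368, 0.93, 0.0], [-0.001, 0.0, -1.0]]
ft_force: [-0.4, 1.6, -1.1]
grip_width: 0.0151
gripper_force: 108.2
```

Run:
```python
from h import *
np.set_printoptions(precision=3,suppress=True)
s=readout.state();print(s["ft_force"],s["wrist_torque"],s["tcp_pos"],s["time_s"])
# expected lid outline px at angles; compare with mask in side view
im=optics.capture("side");im2=optics.capture("top");cv2.imwrite("s10.png",im);cv2.imwrite("t10.png",im2)
u=np.array([.938,-.347,0]);n=np.array([.347,.938,0]);H=np.array([.6855,.0668,.108])+u*.060;z=np.array([0,0,1.])
for cam,I in(("side",im),("top",im2)):
    p=optics.camera_params(cam);P=lambda X:cv2.projectPoints(np.array([X]),p["rvec"],p["tvec"],p["camera_matrix"],None)[0].ravel()
    for th in(.8,.95,1.05,1.2,1.35,1.5):
        f=-u*np.cos(th)+z*np.sin(th);k=u*np.sin(th)+z*np.cos(th)
        C=H+f*.060
        print(cam,th,"tip",P(H+f*.117),"top",P(H+f*.117+k*.014))
    h=cv2.cvtColor(I,cv2.COLOR_BGR2HSV);m=cv2.inRange(h,(0,0,90),(180,55,255))
    b=(150,250,170,235) if cam=="side" else (70,170,200,275)
    print("\n".join(str(b[0]+3*i).rjust(4)+"".join("#" if v else "." for v in r[b[2]:b[3]:2]) for i,r in enumerate(m[b[0]:b[1]:3])))
```

```text
[-0.359  1.563 -1.143] [-0.015 -0.052  0.021] [0.514 0.128 0.168] 15.0
side 0.8 tip [211.553 215.471] top [208.699 211.852]
side 0.95 tip [207.805 211.034] top [204.68  207.578]
side 1.05 tip [205.137 208.213] top [201.881 204.919]
side 1.2 tip [200.967 204.274] top [197.59  201.301]
side 1.35 tip [196.699 200.784] top [193.296 198.212]
side 1.5 tip [192.452 197.836] top [189.118 195.731]
 150.................................
 153.................................
 156............................####.
 159.......................#########.
 162.....................##########..
 165....................###########..
 168...................###########...
 171...................##########....
 174....................########.....
 177....................#######......
 180......................#####......
 183.........................##......
 186.........................###.....
 189.........................####....
 192.........................#####...
 195...............##.........######.
 198.............######.......#######
 201...........########.........###..
 204..........########..
[... 1660 characters left out ...]
###.........
 124.............................#........
 127......................................
 130................###....###............
 133...............#..........#...........
 136.............##............#..........
 139.............#..............#.........
 142............##....#.....##..#.........
 145............##...##.........#.........
 148.............#..##.......#.##.........
 151.............##...........###.........
 154..............##.....#...###..........
 157..............######.#####............
 160............####.#.####...#...........
 163............###.#..###................
 166............##.....##.................
 169............#.........................
```

Side and top masks match a lid angle of about 1.35 rad, so the lid stands open and the tool is clear. The lid work is done. Next the tool has to turn handle-down in the grip. The butt-heavy handle should swing under its own weight if I loosen the grip, so I'll go low over free table to try it.

servo_tool --targets '[0,-0.047,-0.833,0,0,0,-0.047,-0.833,0,0,0,-0.047,-0.833,0,0,0,-0.047,-0.833,0,0,0,-0.047,-0.833,0,0]'

```text
time_s: 15.6
tcp_pos: [0.5003, -0.1232, 0.1689]
orientation: [[-0.93, 0.366, 0.001], [0.366, 0.93, -0.0], [-0.001, 0.0, -1.0]]
ft_force: [1.5, -0.1, -1.1]
grip_width: 0.015
gripper_force: 108.2
```

servo_tool --targets '[0,0,0,-0.15,0,0,0,0,-0.28,0,0,0,0,-0.28,0,0,0,0,-0.28,0]' --force 20

```text
time_s: 16.0
tcp_pos: [0.5009, -0.1212, 0.0852]
orientation: [[-0.93, 0.366, -0.0], [0.366, 0.93, 0.0], [0.001, 0.0, -1.0]]
ft_force: [0.9, -0.1, -0.9]
grip_width: 0.0145
gripper_force: 108.2
```

```bash
cat >> h.py <<'E'
def pitch():
    s=readout.state();im=optics.capture("wrist")
    print(s["tcp_pos"].round(4),s["grip_width"].round(4),round(s["gripper_force"],1),round(s["time_s"],2),s["ft_force"].round(1))
    for q in blue(im):
        if q[0]>300: print("blue",q[0],q[1].round(1),q[2].round(1),round(q[3],1))
    return im
E
python3 -c "
from h import *
pitch()"
```

```text
Traceback (most recent call last):
  File "h.py", line 37, in pitch
    print(s["tcp_pos"].round(4),s["grip_width"].round(4),round(s["gripper_force"],1),round(s["time_s"],2),s["ft_force"].round(1))
                                ^^^^^^^^^^^^^^^^^^^^^
AttributeError: 'float' object has no attribute 'round'
```

```bash
sed -i 's/s\["grip_width"\].round(4)/round(s["grip_width"],4)/' h.py; python3 -c "
from h import *
pitch()"
```

```text
[ 0.5014 -0.1213  0.0861] 0.015 108.2 16.05 [ 0.7  0.6 -0.3]
blue 9925 [274.7  55. ] [278.2 310. ] 41.9
```

servo_tool --targets '[0.16,0,0,0,0,0.16,0,0,0,0,0.16,0,0,0,0]' --force 20

```text
time_s: 16.4
tcp_pos: [0.5009, -0.1211, 0.0854]
orientation: [[-0.93, 0.366, 0.001], [0.366, 0.93, -0.0], [-0.001, 0.0, -1.0]]
ft_force: [0.3, -0.3, -0.7]
grip_width: 0.0149
gripper_force: 108.2
```

```bash
python3 -c "
from h import *
pitch()"
```

```text
[ 0.5009 -0.1211  0.0854] 0.0149 108.2 16.4 [ 0.3 -0.3 -0.7]
blue 9942 [274.7  55.1] [278.5 309.9] 41.9
```

servo_tool --targets '[0.18,0,0,0,0]' --force 20

```text
time_s: 16.55
tcp_pos: [0.5006, -0.1212, 0.0849]
orientation: [[-0.93, 0.367, 0.0], [0.367, 0.93, -0.0], [-0.0, 0.0, -1.0]]
ft_force: [0.3, -0.1, -0.2]
grip_width: 0.0161
gripper_force: 81.8
```

```bash
python3 -c "
from h import *
pitch()"
```

```text
[ 0.5006 -0.1212  0.0849] 0.0161 81.8 16.55 [ 0.3 -0.1 -0.2]
blue 10066 [274.7  55. ] [278.6 309.9] 42.0
```

servo_tool --targets '[0.18,0,0,0,0,0.18,0,0,0,0]'

```text
time_s: 16.8
tcp_pos: [0.5005, -0.1212, 0.0846]
orientation: [[-0.93, 0.367, -0.0], [0.367, 0.93, 0.0], [0.0, 0.0, -1.0]]
ft_force: [0.8, 0.4, -0.9]
grip_width: 0.0154
gripper_force: 81.8
```

servo_tool --targets '[0.2,0,0,0,0,0.2,0,0,0,0]'

```text
time_s: 17.0
tcp_pos: [0.5006, -0.1213, 0.0846]
orientation: [[-0.93, 0.367, -0.0], [0.367, 0.93, 0.0], [0.0, 0.0, -1.0]]
ft_force: [0.4, -0.7, -1.3]
grip_width: 0.0173
gripper_force: 29.0
```

```bash
python3 -c "
from h import *
pitch()"
```

```text
[ 0.5006 -0.1213  0.0846] 0.0173 29.0 17.0 [ 0.4 -0.7 -1.3]
blue 10255 [274.9  55. ] [276.4 310. ] 42.0
```

Good: the commanded opening controls the force smoothly (29 N at 0.20, zero at about 0.211). Loosening in small steps.

servo_tool --targets '[0.207,0,0,0,0,0.207,0,0,0,0]'

```text
time_s: 17.25
tcp_pos: [0.5006, -0.1213, 0.0846]
orientation: [[-0.93, 0.367, 0.0], [0.367, 0.93, 0.0], [-0.0, 0.0, -1.0]]
ft_force: [0.9, -0.9, -1.3]
grip_width: 0.0182
gripper_force: 10.2
```

```bash
python3 -c "
from h import *
pitch()"
```

```text
[ 0.5006 -0.1213  0.0846] 0.0182 10.2 17.25 [ 0.9 -0.9 -1.3]
blue 10250 [276.5  55. ] [276.5 310. ] 41.0
```

servo_tool --targets '[0.209,0,0,0,0,0.209,0,0,0,0]'

```text
time_s: 17.5
tcp_pos: [0.5006, -0.1212, 0.0846]
orientation: [[-0.93, 0.367, 0.0], [0.367, 0.93, 0.0], [0.0, 0.0, -1.0]]
ft_force: [0.1, -0.3, -2.0]
grip_width: 0.0178
gripper_force: 4.7
```

```bash
python3 -c "
from h import *
pitch()"
```

```text
[ 0.5006 -0.1212  0.0846] 0.0178 4.7 17.5 [ 0.1 -0.3 -2. ]
blue 9157 [277.  68.] [277. 312.] 40.0
```

servo_tool --targets '[0.209,0,0,0,0]'

```text
time_s: 17.65
tcp_pos: [0.5006, -0.1212, 0.0846]
orientation: [[-0.93, 0.367, 0.0], [0.367, 0.93, 0.0], [-0.0, 0.0, -1.0]]
ft_force: [0.4, 0.5, -0.6]
grip_width: 0.0179
gripper_force: 4.7
```

```bash
python3 -c "
from h import *
pitch()"
```

```text
[ 0.5006 -0.1212  0.0846] 0.0179 4.7 17.65 [ 0.4  0.5 -0.6]
blue 6971 [277. 109.] [277. 313.] 40.0
```

```bash
cat >> h.py <<'E'
def row(al,L=.096,t=.008):
    p=optics.camera_params("wrist");K=p["camera_matrix"]
    X=np.array([L*np.cos(al)+t*np.sin(al),0,-.0404+L*np.sin(al)-t*np.cos(al),1]);c=np.linalg.inv(p["tool_from_camera"])@X
    r=np.hypot(c[0],c[1]);return K[1,2]+K[0,0]*np.arctan2(r,c[2])*c[1]/r
E
python3 -c "
from h import *
for a in range(0,75,5): print(a,row(np.radians(a)).round(),row(np.radians(a),-.019).round(),end=' | ')"
```

```text
0 51.0 309.0 | 5 54.0 310.0 | 10 58.0 310.0 | 15 63.0 310.0 | 20 69.0 310.0 | 25 76.0 309.0 | 30 83.0 308.0 | 35 91.0 307.0 | 40 100.0 305.0 | 45 108.0 303.0 | 50 117.0 300.0 | 55 127.0 297.0 | 60 137.0 294.0 | 65 146.0 291.0 | 70 156.0 287.0 |
```

servo_tool --targets '[0.209,0,0,0,0]'

```text
time_s: 17.8
tcp_pos: [0.5006, -0.1212, 0.0846]
orientation: [[-0.93, 0.367, 0.0], [0.367, 0.93, 0.0], [-0.0, 0.0, -1.0]]
ft_force: [-0.6, 0.2, -1.5]
grip_width: 0.0181
gripper_force: 4.9
```

```bash
python3 -c "
from h import *
pitch()"
```

```text
[ 0.5006 -0.1212  0.0846] 0.0181 4.9 17.8 [-0.6  0.2 -1.5]
blue 5313 [277. 149.] [277. 311.] 40.0
```

The handle has swung down to about 60–65° below horizontal. Clamping it there.

servo_tool --targets '[0.15,0,0,0,0,0.15,0,0,0,0,0.15,0,0,0.1,0,0.15,0,0,0.2,0,0.15,0,0,0.3,0]' --force 60

```text
time_s: 18.35
tcp_pos: [0.5004, -0.1211, 0.1756]
orientation: [[-0.93, 0.367, -0.001], [0.367, 0.93, 0.0], [0.001, 0.0, -1.0]]
ft_force: [0.5, -0.7, -2.1]
grip_width: 0.0168
gripper_force: 59.7
```

Run:
```python
from h import *
im=pitch();cv2.imwrite("w11.png",im)
im2=optics.capture("side");im3=optics.capture("top")
for n,I in(("side",im2),("top",im3)):
    h=cv2.cvtColor(I,cv2.COLOR_BGR2HSV)
    for q in blue(I): print(n,q[0],q[1].round(1),q[2].round(1),round(q[3],1))
# cup rim in raw views
for n in("top","side"):
    I=cv2.imread(f"raw_{n}.png")
    for q in blue(I): print("raw",n,q[0],q[1].round(1),q[2].round(1),round(q[3],1))
```

```text
[ 0.5004 -0.1211  0.1756] 0.0168 59.7 18.35 [ 0.5 -0.7 -2.1]
blue 5119 [277. 150.] [277. 311.] 38.0
side 135 [280.3 178.2] [290.7 201.7] 5.9
raw top 129 [353.1 198.6] [340.7 229.5] 3.9
raw side 121 [283.8 186.4] [307.4 198.2] 4.5
```

Run:
```python
from h import *
np.set_printoptions(precision=4,suppress=True)
s=readout.state();T=s["tcp_pos"];u=-s["orientation"][:,0];n=s["orientation"][:,1]
im=cv2.imread("w11.png")
def onp(r): 
    X=r[0]+r[1]*(n@(T-r[0]))/(n@r[1]); return (X-T)@u,X[2]-T[2]
for p in[(280.3,178.2),(290.7,201.7)]: print("side",onp(ray("side",p)))
print("wrist",onp(ray("wrist",(277,150),s)))
# dark butt end in wrist column 277
print(im[120:160:3,277].tolist())
# cup: dark-blue mask in raw views -> rim estimate
for nme,z in(("top",.09),("side",.09)):
    I=cv2.imread(f"raw_{nme}.png");h=cv2.cvtColor(I,cv2.COLOR_BGR2HSV);m=cv2.inRange(h,(98,90,25),(125,255,255))
    k,l,st,c=cv2.connectedComponentsWithStats(m)
    for i in range(1,k):
        if st[i,4]>200:
            P=np.argwhere(l==i)[:,::-1];W=np.array([onz(ray(nme,p),z)[:2] for p in P]);print(nme,st[i],W.min(0),W.max(0))
            W0=np.array([onz(ray(nme,p),0)[:2] for p in P]);print("  z0",W0.min(0),W0.max(0))
```

```text
side (np.float64(0.0015365242919860912), np.float64(0.03892621154285758))
side (np.float64(-0.04331720266548394), np.float64(-0.04218551717097696))
wrist (np.float64(-0.08488024800780175), np.float64(0.29744394158171356))
[[137, 187, 214], [137, 187, 216], [134, 185, 213], [123, 168, 193], [86, 86, 83], [85, 84, 81], [89, 86, 84], [86, 84, 82], [86, 83, 80], [97, 94, 90], [158, 92, 59], [169, 92, 42], [170, 92, 43], [169, 90, 42]]
side [213 287  31  39 946] [0.4889 0.2372] [0.5872 0.3533]
  z0 [0.5105 0.1856] [0.6181 0.3128]
```

Run:
```python
from h import *
np.set_printoptions(precision=4,suppress=True)
s=np.load("s1.npy",allow_pickle=True).item();S=1/1.4
print(onz(ray("wrist",(545*S,299*S),s),.09),onz(ray("top",(240*S,261*S)),.09),onz(ray("side",(320*S,414*S)),.09))
for p in[(502,299),(588,299),(545,254),(545,344)]:print(onz(ray("wrist",np.array(p)*S,s),.09))
I=cv2.imread("raw_top.png")[165:215,150:200];h=cv2.cvtColor(I,cv2.COLOR_BGR2HSV)
m=((h[...,0]>95)&(h[...,0]<130)&(h[...,1]>60)).astype(np.uint8)
print("\n".join(str(165+2*i)+"".join("#" if v else "." for v in r) for i,r in enumerate(m[::2])))
```

```text
[0.546  0.2764 0.09  ] [0.5489 0.2772 0.09  ] [0.5477 0.267  0.09  ]
[0.5317 0.2383 0.09  ]
[0.5615 0.3173 0.09  ]
[0.5059 0.2871 0.09  ]
[0.5893 0.266  0.09  ]
165..................................................
167..................................................
169..................................................
171..................................................
173..................................................
175................###########.......................
177.............##............###....................
179...........##.................##..................
181..........#.....................##................
183.........#.....................####...............
185..............................#####...............
187........#...................#######...............
189........#..................########...............
191...........................#######................
193..........#................######.................
195...........#................####..................
197.............##............###....................
199................##########........................
201..................................................
203..................................................
205..................................................
207..................................................
209..................................................
211..................................................
213..................................................
```

The tool is held at about 62° (28° from vertical), with the butt 57 mm behind and 67 mm below the reported TCP. The cup centre is at (0.547, 0.2765). Carrying it over.

servo_tool --targets '[0,0,0.1,0.133,0,0,0,0.25,0.133,0,0,0,0.4,0.133,0,0,0,0.55,0.133,0,0,0,0.667,0.133,0]' --force 90

```text
time_s: 19.0
tcp_pos: [0.4997, 0.081, 0.2133]
orientation: [[-0.931, 0.366, -0.002], [0.366, 0.931, 0.0], [0.002, -0.0, -1.0]]
ft_force: [0.7, -0.3, -1.9]
grip_width: 0.0157
gripper_force: 90.0
```

servo_tool --targets '[0,0.06,0.15,0,0,0,0.13,0.3,0,0,0,0.2,0.45,0,0,0,0.25,0.57,0,0,0,0.265,0.615,0,0]'

```text
time_s: 19.5
tcp_pos: [0.5803, 0.2663, 0.2122]
orientation: [[-0.931, 0.365, -0.002], [0.365, 0.931, -0.0], [0.002, -0.001, -1.0]]
ft_force: [-0.8, -0.3, -1.7]
grip_width: 0.0156
gripper_force: 90.0
```

servo_tool --targets '[0,0,0,0,0,0,0,0,0,0]'

```text
time_s: 19.7
tcp_pos: [0.5794, 0.2624, 0.2135]
orientation: [[-0.93, 0.367, -0.002], [0.367, 0.93, -0.001], [0.001, -0.001, -1.0]]
ft_force: [1.0, -0.9, -1.3]
grip_width: 0.0155
gripper_force: 90.0
```

Run:
```python
from h import *
np.set_printoptions(precision=4,suppress=True)
im=pitch();s=readout.state();cv2.imwrite("w12.png",im)
T=s["tcp_pos"];n=s["orientation"][:,1]
# predicted pixel of cup centre rim vs seen: cup edges along wrist rows near cup
I=im;h=cv2.cvtColor(I,cv2.COLOR_BGR2HSV)
m=((h[...,0]>95)&(h[...,0]<130)&(h[...,1]>60)).astype(np.uint8)
print("\n".join(str(5*i).rjust(3)+"".join("#" if v else "." for v in r[150:420:4]) for i,r in enumerate(m[::5])))
u=-s["orientation"][:,0]
p=optics.camera_params("wrist");K=p["camera_matrix"]
for a in range(0,360,45):
    X=np.array([.547,.2765,.09])+.043*np.array([np.cos(np.radians(a)),np.sin(np.radians(a)),0])
    M=np.eye(4);M[:3,:3]=s["orientation"];M[:3,3]=T;c=np.linalg.inv(M@p["tool_from_camera"])@np.array([*X,1]);r=np.hypot(c[0],c[1]);t=np.arctan2(r,c[2])*K[0,0]
    print(np.round([K[0,2]+t*c[0]/r,K[1,2]+t*c[1]/r]),end=' ')
```

```text
[0.5794 0.2624 0.2135] 0.0155 90.0 19.7 [ 1.  -0.9 -1.3]
blue 5144 [277. 150.] [277. 311.] 36.0
  0....................................................................
  5....................................................................
 10....................................................................
 15....................................................................
 20....................................................................
 25....................................................................
 30....................................................................
 35....................................................................
 40....................................................................
 45....................................................................
 50....................................................................
 55....................................................................
 60....................................................................
 65.................................................................
[... 4439 characters left out ...]
..................#.....#...
380..........................#.........................................
385.#..........#.......................................................
390....................................................................
395....................................................................
400....................................................................
405....................................................................
410............................#..................#....................
415.........................................................#..........
[294. 192.] [320. 169.] [321. 134.] [297. 108.] [261. 108.] [236. 133.] [236. 167.] [260. 192.]
```

The cup rim appears at columns 238–336, rows 110–195, with the butt inside it but about 6 mm off centre sideways. I'll shift 6 mm along the gripper's y axis and descend.

servo_tool --targets '[0,0.007,0.019,-0.05,0,0,0.007,0.019,-0.15,0,0,0.007,0.019,-0.25,0,0,0.007,0.019,-0.33,0,0,0.007,0.019,-0.37,0]'

```text
time_s: 20.25
tcp_pos: [0.5811, 0.268, 0.1008]
orientation: [[-0.93, 0.368, -0.003], [0.368, 0.93, -0.001], [0.003, -0.002, -1.0]]
ft_force: [0.6, 0.5, -0.9]
grip_width: 0.0154
gripper_force: 90.0
```

servo_tool --targets '[0,0,0,-0.02,0,0,0,0,-0.04,0,0,0,0,-0.05,0,0,0,0,-0.05,0]'

```text
time_s: 20.65
tcp_pos: [0.5823, 0.2691, 0.0888]
orientation: [[-0.93, 0.367, 0.001], [0.367, 0.93, 0.0], [-0.0, 0.0, -1.0]]
ft_force: [-0.0, 0.5, -0.7]
grip_width: 0.0153
gripper_force: 90.0
```

Run:
```python
from h import *
im=pitch();s=readout.state()
h=cv2.cvtColor(im,cv2.COLOR_BGR2HSV)
m=((h[...,0]>95)&(h[...,0]<130)&(h[...,1]>60)).astype(np.uint8)
print("\n".join(str(8*i).rjust(3)+"".join("#" if v else "." for v in r[110:450:5]) for i,r in enumerate(m[:320:8])))
```

```text
[0.5823 0.2691 0.0888] 0.0153 90.0 20.65 [-0.   0.5 -0.7]
blue 5360 [277. 150.] [277. 311.] 36.0
  0....................................................................
  8....................................................................
 16....................................................................
 24....................................................................
 32....................................................................
 40....................................................................
 48....................................................................
 56....................................................................
 64....................................................................
 72....................................................................
 80....................................................................
 88....................................................................
 96....................................................................
104..............................####..............................
[... 1176 characters left out ...]
.........##############.............................
248..............................#######...............................
256..............................#######...............................
264..............................#######...............................
272..............................#######...............................
280..............................########..............................
288..............................########..............................
296..............................########..............................
304..............................########..............................
312...............................######...............................
```

servo_tool --targets '[0,0,0,-0.01,0,0,0,0,-0.02,0,0,0,0,-0.02,0]'

```text
time_s: 21.0
tcp_pos: [0.582, 0.269, 0.0822]
orientation: [[-0.93, 0.367, -0.0], [0.367, 0.93, -0.0], [0.0, -0.0, -1.0]]
ft_force: [-0.3, -0.7, -1.1]
grip_width: 0.0157
gripper_force: 90.0
```

servo_tool --targets '[0.209,0,0,0,0,0.209,0,0,0,0,0.209,0,0,0,0,0.209,0,0,0,0]' --force 20

```text
time_s: 21.4
tcp_pos: [0.5822, 0.2691, 0.0826]
orientation: [[-0.93, 0.367, 0.0], [0.367, 0.93, 0.0], [-0.0, 0.0, -1.0]]
ft_force: [-0.7, -1.1, 0.1]
grip_width: 0.0181
gripper_force: 4.9
```

servo_tool --targets '[0.22,0,0,0,0,0.24,0,0,0,0,0.3,0,0,0,0,0.45,0,0,0,0,0.45,0,0,0,0]'

```text
time_s: 21.9
tcp_pos: [0.5822, 0.2691, 0.0826]
orientation: [[-0.93, 0.367, 0.0], [0.367, 0.93, 0.0], [-0.0, 0.0, -1.0]]
ft_force: [-0.3, 0.7, -0.2]
grip_width: 0.0382
gripper_force: 0.0
```

```bash
python3 -c "
from h import *
pitch()"
```

```text
[0.5822 0.2691 0.0826] 0.0382 0.0 21.9 [-0.3  0.7 -0.2]
blue 5142 [273.4 148.1] [275.4 307. ] 35.4
```

Released with the handle in the cup. Opening wider and retreating upward and slightly back.

servo_tool --targets '[0.7,0,0,0,0,0.7,0,0,0,0,0.7,-0.03,0.011,0.05,0,0.7,-0.06,0.022,0.15,0,0.7,-0.06,0.022,0.25,0]'

```text
time_s: 22.45
tcp_pos: [0.5625, 0.2762, 0.1591]
orientation: [[-0.931, 0.366, -0.001], [0.366, 0.931, -0.0], [0.001, -0.001, -1.0]]
ft_force: [0.5, -0.1, 0.8]
grip_width: 0.0599
gripper_force: 0.0
```

servo_tool --targets '[0.7,0,0,0.15,0,0.7,0,0,0.3,0,0.7,0,0,0.45,0,0.7,0,0,0.5,0,0.7,0,0,0.5,0]'

```text
time_s: 22.95
tcp_pos: [0.5641, 0.2761, 0.3113]
orientation: [[-0.93, 0.366, 0.005], [0.366, 0.93, 0.002], [-0.004, 0.004, -1.0]]
ft_force: [-0.1, -0.4, 0.1]
grip_width: 0.0597
gripper_force: 0.0
```

servo_tool --targets '[0.7,-0.3,-0.5,0,0,0.7,-0.3,-0.5,0,0,0.7,-0.3,-0.5,0,0,0.7,-0.3,-0.5,0,0,0.7,-0.3,-0.5,0,0]'

```text
time_s: 23.45
tcp_pos: [0.4719, 0.1237, 0.3071]
orientation: [[-0.93, 0.369, -0.001], [0.369, 0.93, -0.0], [0.001, -0.001, -1.0]]
ft_force: [0.4, 0.3, 0.2]
grip_width: 0.0597
gripper_force: 0.0
```

Run:
```python
from h import *
np.set_printoptions(precision=4,suppress=True)
im=pitch();cv2.imwrite("w13.png",im);s=readout.state()
for n in("top","side"):
    I=optics.capture(n);cv2.imwrite(f"{n}13.png",I)
    for q in blue(I): print(n,q)
# unobstructed? compare against initial cup area
I=cv2.imread("top13.png");h=cv2.cvtColor(I,cv2.COLOR_BGR2HSV)
m=((h[...,0]>95)&(h[...,0]<130)&(h[...,1]>60))
print("\n".join(str(165+2*i)+"".join("#" if v else ("o" if g>110 else ".") for v,g in zip(r,gr)) for i,(r,gr) in enumerate(zip(m[150:215:2,145:215],I[150:215:2,145:215].min(2)))))
```

```text
[0.4719 0.1237 0.3071] 0.0597 0.0 23.45 [0.4 0.3 0.2]
blue 970 [394.7 167.4] [417.5 231.2] 16.3
side (np.int32(246), array([211.4615, 282.6923], dtype=float32), array([230.2307, 310.8461], dtype=float32), 7.765803337097168)
165......................................................................
167......................................................................
169......................................................................
171......................................................................
173......................................................................
175......................................................................
177......................................................................
179......................................................................
181......................................................................
183......................................................................
185......................................................................
187...........................................................
[... 865 characters left out ...]
..................................
213...................########...####....................................
215.......................#########......................................
217......................................................................
219......................................................................
221......................................................................
223......................................................................
225......................................................................
227......................................................................
229......................................................................
```

Run:
```python
from h import *
np.set_printoptions(precision=4,suppress=True)
s=readout.state()
for ps in [(211.46,282.7),(230.2,310.8)]:
  for pw in [(394.7,167.4),(417.5,231.2)]: print(ps,pw,tri(ray("side",ps),ray("wrist",pw,s)))
I=cv2.imread("side13.png");R=cv2.imread("raw_side.png")
# steel blade: pixels that changed and are grey, in side view
g=lambda J:J[225:330,190:275].astype(int)
d=abs(g(I)-g(R)).sum(2);b=g(I)
def ch(c,dd):
    B,G,Rr=c
    if B>Rr+40: return "b"
    if dd>90 and max(c)-min(c)<25: return "S"
    return "+" if dd>90 else "."
print("\n".join(str(225+3*i)+"".join(ch(c,q) for c,q in zip(r[::2],dr[::2])) for i,(r,dr) in enumerate(zip(b[::3],d[::3]))))
```

```text
(211.46, 282.7) (394.7, 167.4) (array([0.5546, 0.2653, 0.1285]), [np.float64(40.0), np.float64(40.0)])
(211.46, 282.7) (417.5, 231.2) (array([0.5966, 0.2643, 0.1345]), [np.float64(1.7), np.float64(1.7)])
(230.2, 310.8) (394.7, 167.4) (array([0.5401, 0.2852, 0.0386]), [np.float64(0.7), np.float64(0.7)])
(230.2, 310.8) (417.5, 231.2) (array([0.5734, 0.2869, 0.0871]), [np.float64(46.8), np.float64(46.8)])
225.S++.++SSSSS..+++.+.....................+++
228..+.++++SSS++.+++S.+....................+++
231+..S++SSSSSSSSSS+S..++...................++
234....+SS+S++++++++....++..................++
237..+.S+++S+++++++S.....+..................++
240....S.+++++++..S......+.................+++
243.........S......SS....................++++.
246.......................................++++
249...........................................
252...........................................
255...........................................
258....S......................................
261..S..S.....................................
264...SSS.....................................
267....SS.S.........................
[... 250 characters left out ...]
.........bbbbS++..........................
288...........bbbbSbbbbbbb....................
291............bbbb.bbbbb..b..................
294.............bbbb..bbbbb...................
297............bbbbbb..bbbb..b................
300..............bbbbb..bbbb.b................
303............b..bbbbb++bb.b.................
306.............b..bbbbb+bbbb.................
309.............bb..bbbbbbb...................
312................bbbbbbbb...................
315+..............bbbbbbbbb...................
318++.............bbbbbbbbb...+++++...........
321++++++++.......b..bbbbbbbS+++++++++++++....
324++++++++++++++...bbbbbb.+++++++++++++++++++
327+++++++++++++++++++++++++++++++++++++++++++
```

The join triangulates to (0.597, 0.264, 0.135) and the handle/butt border to (0.540, 0.285, 0.039). That gives a lean of about 32° and a butt about 17 mm above the cup's underside and about 24 mm from its centre. The cup outline is unchanged and the lid stands at about 1.35 rad. Handing in.

```bash
python3 -c "
from workcell import hand_in
print(hand_in())"
```

```text
the job is handed in; nothing more can be done
None
```

I handed the job in, but `hand_in()` returned no verdict: by my last camera measurements the lid stands open at about 1.35 rad (77°), and the tool leans about 32° in the upright cup, handle down with its end about 17 mm above the cup's underside, while the spice jar, tin, spoon, sieve and ring were not touched on purpose but I did not re-measure them.

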